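Sanitise the receipt bundles in the UV chest

TASK

Slide the amber lid of the UV chest wide open, lay every kraft-wrapped bundle from the desk flat on the chamber floor (none on top of another), then slide the lid shut and lock it by threading the red-knobbed pin down through the lid's brass knuckle and the frame's steel knuckle until its collar sits fully home. Only when it is locked, lift the red switch guard well up, flip the switch beneath it over towards the chamber to turn it on, and lower the guard fully again. Leave the other things on the desk where they are.

Things in the scene. Friction and masses are not known exactly. Their poses are not given: they have to be found in the camera images.
- chest: White bench-top UV chest, fixed, left of centre, yaw within 0.14 rad. Origin: on the desk under the centre of its open-topped chamber; x away from the robot, y left, z up (offsets elsewhere are from here, mm). A lamp housing 96 high behind it (x 90 to 270); on its right a grey console, deck 50 above the desk (x -110 to 130, y -140 to -270), with switch, pin holder and fixed knuckle.
- chamber_floor (a point): Centre of the chamber floor, at (0, 0, 20) mm from the chest's origin, same axes. The chamber is 160 mm (x) by 260 mm (y) inside, walls 10 mm thick, rim 96 mm above the desk, lid tracks to 100 mm.
- lid (a joint): Sliding amber lid, travel in m along the chest's x: 0 shut, with its knuckle hole exactly over the frame's; 0.165 fully open, over the lamp housing. It can be pushed to a stop 6 mm past shut (-0.006), where the holes no longer line up. Friction about 2 N; stays where left; starts 5 to 50 mm open. Pane 180 x 276 mm, lower face 100 mm, frame top 112 mm above the desk.
- lid_handle (a point): Centre of the lid's black handle bar: 14 mm square, 110 mm long along the chest's y, on a post at each end, 134 to 148 mm above the desk, its underside 22 mm over the lid frame. At chest x = -70 mm + lid travel, y = 0. Can be pinched from above across the chest's x.
- lid_eye (a point): Hole centre on the upper face of the lid's brass knuckle: a plate 40 x 44 mm, 12 mm thick, sticking out to the right of the lid, with a vertical 17 mm through hole; upper face 116 mm above the desk. It moves with the lid.
- frame_eye (a point): Hole centre on the upper face of the frame's steel knuckle: a fixed plate 40 x 44 mm, 20 mm thick, with a vertical 17 mm through hole; at (60, -170, 102) mm from the chest's origin, same axes. The lid's knuckle passes 2 mm above it; below it 32 mm are free over the deck.
- pin: Steel pin, 120 g. Origin: tip centre; z up the pin. Shaft 14 mm thick, lowest 10 mm tapered to 6 mm; collar 26 mm wide at 55 to 59 mm; red knob 24 mm wide at 59 to 93 mm, to grip from above. Starts upright in a black 34 mm square holder at chest (100, -240), top 90 mm over the desk, hole 16.5 x 40 mm deep. Fully home: collar on the lid's knuckle, tip 41 mm below the frame knuckle's top.
- guard (a joint): Red hinged switch guard, angle in rad: 0 down, grows as its front edge is lifted and swings away from the robot, 1.57 upright, stop at 2.3. Stiff hinge (about 1 N at the tab): stays at any angle. Flap 65 mm (along chest x, robot side of the hinge) by 56 mm, 4 mm thick, skirts 20 mm deep on three sides, a tab 12 mm wide, 10 mm thick and 37 mm long on its front edge.
- guard_tab (a point): Point on the guard's tab, 90 mm from the hinge axis (the tab runs from 65 to 102 mm, in the flap's plane). Pinched across its 12 mm width (along the chest's y, the hinge axis's direction) it can turn between the finger pads.
- guard_hinge (a point): Centre of the guard's hinge axis, which is parallel to the chest's y; at (10, -205, 97) mm from the chest's origin.
- toggle (a joint): Steel switch lever under the guard, angle in rad: 0 off (leans right, away from the chamber), 0.7 on (leans left, towards the chamber). About 1 N at its tip; stays where it is left. Pivot at (-32, -205, 58) mm from the chest's origin, axis along chest x; lever 28 mm long, 10 mm thick.
- toggle_tip (a point): Upper end of the switch lever (centre of its rounded end).
- bundle0: Bundle of receipt books wrapped in brown kraft paper with a white band and a blue stripe, 115 x 50 x 42 mm, 0.15 to 0.31 kg, lying flat on the desk to the right of the chest. Origin: centre of its underside; x along its length, y across its width, z up. Two or three of the four bundles are present in any run.
- bundle1: Bundle of receipt books wrapped in brown kraft paper with a white band and a blue stripe, 115 x 50 x 42 mm, 0.15 to 0.31 kg, lying flat on the desk to the right of the chest. Origin: centre of its underside; x along its length, y across its width, z up. Two or three of the four bundles are present in any run.
- bundle2: Bundle of receipt books wrapped in brown kraft paper with a white band and a blue stripe, 115 x 50 x 42 mm, 0.15 to 0.31 kg, lying flat on the desk to the right of the chest. Origin: centre of its underside; x along its length, y across its width, z up. Two or three of the four bundles are present in any run.
- bundle3: Bundle of receipt books wrapped in brown kraft paper with a white band and a blue stripe, 115 x 50 x 42 mm, 0.15 to 0.31 kg, lying flat on the desk to the right of the chest. Origin: centre of its underside; x along its length, y across its width, z up. Two or three of the four bundles are present in any run.
- stapler: Bystander: blue stapler, 130 x 32 x 60 mm, to be left where it is. Origin: centre of its underside.
- tape: Bystander: grey tape dispenser, 160 x 60 x 92 mm, to be left where it is. Origin: centre of its underside.
- pen_pot: Bystander: blue pot of pens, 80 mm diameter, 165 mm tall, to be left where it is. Origin: centre of its underside.
- rubber_stamp: Bystander: wooden-handled rubber stamp, 60 x 28 x 82 mm, to be left where it is. Origin: centre of its underside.
- ink_pad: Bystander: closed ink pad, 110 x 75 x 21 mm, to be left where it is. Origin: centre of its underside.
There are look-alikes about, which are no part of the job. Leave any green or turquoise look-alike of the bundle2 alone.

How it is judged:
By the outcome, as a careful person would: the job done as asked, in the order asked, and still so for the second after the job is handed in, with the robot touching nothing.
Of bundle0, bundle1, bundle2, bundle3 only 2 to 3 are there at a start; the rules pass over those that are not, and their reading is None.
At some moment in a run one of bundle0, bundle1, bundle2, bundle3 may be knocked a few centimetres aside while the robot is not near it.
It also fails if it takes over 210 s, if anything falls off the work surface, if the arm or the gripper's body presses on something with over 40 N, if the wrist force passes 120 N, or if a joint passes its speed limit or range.

ROBOT

A 6-joint arm with a two-finger parallel gripper is mounted at the origin on the work surface. World frame = base frame: x ahead of the robot, y to its left, z up, the work surface at z = 0. Lengths are in m, angles in rad, forces in N, time in s.
With the tool pointing down it reaches from about 0.2 to 0.875 m from the base axis. Payload 3.4 kg.
Tool frame: the origin (TCP) lies between the finger pads; the fingertips stand 25 mm ahead of it and the grasp point (between the pads) lies 6 mm ahead of it (r.nose_length is the z of the fingertips in the tool frame, in m); z points along the fingers, x is the direction in which the jaws open and shut, and the axes are right-handed (so a half turn about z gives the same grasp; the last joint's range is limited). The gripper opens to 94 mm and grips with 3 to 60 N. Pads are 16 mm wide; open, the fingers measure 119 mm over their backs; the gripper's body (75 mm by 177 mm) begins 78 mm behind the grasp point.
Start: joints at [1.038, 0.276, 1.505, -0, 1.361, -0.121], TCP at [0.23, 0.527, 0.23] pointing down, gripper open.
Joint ranges: [-2.89, 2.89], [-0.75, 2.08], [0.22, 2.7], [-1.18, 4.32], [0.11, 2.71], [-2.7, 2.7]. Speed limits (rad/s): [2.57, 2.57, 3.14, 3.14, 3.14, 3.14].

INTERFACE

Orientations are given as a unit quaternion [w, x, y, z].
In Python, from plant import r, gripper_to, inverse_kinematics, vision, models, telemetry gives the robot as it stands. Calls block until the motion is done:
- r.move_to(position, orientation): joint-space move of the TCP to a pose.
- r.move_l(position, rot=None, vel=0.15, guard=None): straight line of the TCP; rot=None keeps the orientation; vel is the mean speed in m/s. With guard (N) it stops when the force on the tool has changed by that much, and returns True; else False.
- r.movej(angles): joint-space move.
- gripper_to(opening, f_grip=None): finger opening in m; f_grip is the grip in N (None keeps the last); returns when the fingers have stopped.
- r.hold(seconds).
- inverse_kinematics(position, orientation): joint angles nearest the present ones, or None.
- vision.snapshot(name): name is "scene" or "top" or "wrist"; returns the picture (480x640x3 uint8, red, green, blue); there is no depth.
- vision.get_calibration(name): a dict with "fx", "fy", "cx", "cy" (pixels), "position" and "orientation" of the camera in the world. Camera axes: x right, y down, z forward; pixel columns grow to the right and rows downward; lengths in m; the calibration is good to about 2 mm. A picture is of the moment at which its call begins: read the wrist's pose just before it. get_calibration takes no time and is no camera call; for the wrist camera it gives the pose at the moment of the call.
A pose or a line that the arm cannot do raises r.PlanningError and nothing moves.
- r.sign_off(): hands the job in, once; it reports no verdict.
Trained networks look in the newest picture that a camera, given by its name, has taken for a name from the list of things; names that differ only in an ending like _2 or _b are one class to them, and where a whole thing is asked for, a point or a joint stands for the part that bears it (a point fixed in the world has none). Each returns a list of dicts, best first, with "score" (0 to 1); they miss things now and then, are a little off and sometimes report something else, mostly with a low value. They report only what shows in the picture. A call takes as long as a camera call. They do not tell look-alikes from the thing itself.
- models.boxes_of(thing, camera): "at" ([x, y, z] in m, in world coordinates, good to about 4 mm: the middle of the surface that is visible of it).
- models.regions_of(thing, camera): "pixels" (480x640 bool, what is visible of it).
- models.mark_of(thing, camera): "at" ([x, y, z] in m, in world coordinates, good to about 4 mm: a listed point, or the origin of a listed thing).
Readings, each from a call of its own:
- telemetry.current_t(): time.
- telemetry.current_joints(): joint angles.
- telemetry.current_dq(): joint speeds.
- telemetry.current_joint_efforts(): joint torques, N m.
- telemetry.current_ee_pos(): TCP position.
- telemetry.current_tool_rot(): TCP orientation.
- telemetry.current_wrist_force(): force on the tool from outside, world axes, zero at the start.
- telemetry.current_torque(): the same for the moment, N m.
- telemetry.current_opening(): finger opening in m.
Only numpy, scipy, OpenCV 4.12 (cv2) and the standard library are available. Lean on these libraries where they do the work, as an engineer would, in place of code of your own. Each camera call takes 0.05 s, during which the arm holds its last target.

## Working session

There is one attempt and no reset: what is moved stays moved. The work goes in short steps, each a Python script; the robot and the scene stay as the last script left them, time stands still between calls to the robot, and variables do not carry over. Pictures are saved under pics/ and viewed, and the job is handed in when it is done.

```bash
ls; mkdir -p pics; python3 - <<'E'
from plant import r, gripper_to, inverse_kinematics, vision, models, telemetry
import cv2
for n in ["scene","top","wrist"]:
    im=vision.snapshot(n); cv2.imwrite(f"pics/{n}0.png",im[:,:,::-1])
    c=vision.get_calibration(n); print(n,c)
print(telemetry.current_t(), telemetry.current_tool_rot(), telemetry.current_ee_pos())
E
```

```text
pics
scene {'fx': 441.69484993360794, 'fy': 441.69484993360794, 'cx': 321.7503461029817, 'cy': 240.11739199835293, 'position': array([ 1.07921163, -0.77378577,  0.70961548]), 'orientation': array([-0.46596587,  0.82351764,  0.28085555, -0.16066941])}
top {'fx': 530.7848344195663, 'fy': 530.7848344195663, 'cx': 318.26482531068297, 'cy': 248.09092940439038, 'position': array([ 0.2354736 , -0.0047616 ,  1.69692823]), 'orientation': array([-0.04950745,  0.71355211, -0.69709429,  0.04951729])}
wrist {'fx': 432.28861394763715, 'fy': 432.28861394763715, 'cx': 321.3223812717612, 'cy': 242.20689337684513, 'position': array([0.15204091, 0.56073507, 0.38375855]), 'orientation': array([0.12209673, 0.827541  , 0.5420706 , 0.08017328])}
0.15 [ 3.23887167e-04  8.36737805e-01  5.47603268e-01 -6.33274000e-04] [0.22996047 0.52657863 0.22979169]
```

View pics/scene0.png

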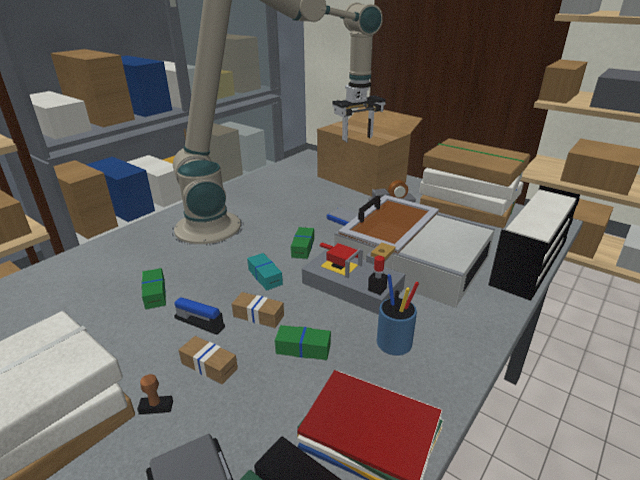

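View pics/top0.png

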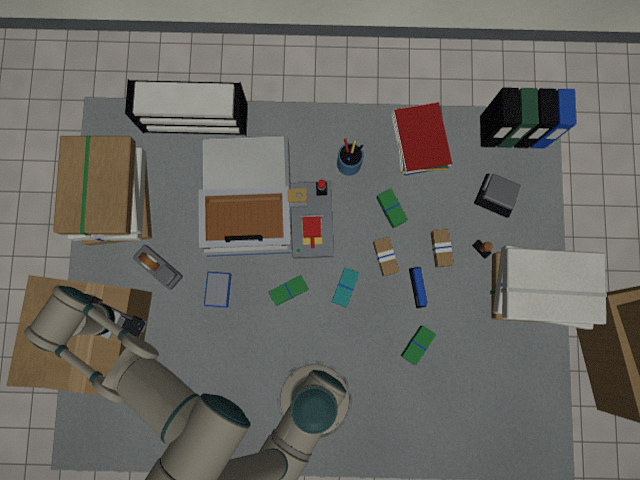

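```bash
python3 - <<'E'
from plant import r, gripper_to, inverse_kinematics, vision, models, telemetry
import numpy as np
np.set_printoptions(precision=4,suppress=True)
for n in ["top","scene"]:
  for th in ["chest","chamber_floor","lid_handle","lid_eye","frame_eye","pin","guard_tab","guard_hinge","toggle_tip","bundle0","stapler","tape","pen_pot","rubber_stamp","ink_pad"]:
    for d in models.mark_of(th,n): print(n,th,d["at"],round(d["score"],2))
print(telemetry.current_t())
E
```

```text
top chest [0.536, 0.2266, -0.0031] 0.84
top chest [0.4509, -0.2173, -0.0005] 0.36
top chamber_floor [0.5569, 0.025, 0.0975] 0.63
top lid_handle [0.3984, 0.5085, 0.0013] 0.33
top lid_eye [0.6188, 0.0604, 0.1183] 0.86
top lid_eye [0.3553, -0.3189, 0.0029] 0.43
top frame_eye [0.6108, 0.0647, 0.1028] 0.93
top frame_eye [0.6509, -0.0063, 0.0477] 0.39
top pin [0.6511, -0.0037, 0.049] 0.65
top guard_tab [0.4726, 0.0189, 0.0988] 0.59
top guard_hinge [0.557, 0.021, 0.0967] 0.62
top toggle_tip [0.3309, 0.3139, 0.0007] 0.73
top bundle0 [0.3447, -0.0898, -0.0016] 0.95
top bundle0 [0.3314, 0.0857, -0.0032] 0.86
top bundle0 [0.4486, -0.2161, -0.003] 0.84
top bundle0 [0.476, -0.3945, 0.0005] 0.83
top bundle0 [0.6109, -0.2321, 0.001] 0.77
top stapler [0.3559, -0.3207, 0.0015] 0.95
top pen_pot [0.7575, -0.0966, -0.0002] 0.91
top rubber_stamp [0.3333, 0.3124, -0.0009] 0.51
top rubber_stamp [0.4806, -0.5249, 0.0032] 0.49
top ink_pad [0.3327, 0.3134, -0.0005] 0.89
scene chest [0.536, 0.2313, 0.0007] 0.91
scene chest [0.6104, 0.0608, 0.0996] 0.65
scene chamber_floor [0.4482, -0.2195, 0.0016] 0.31
scene l
[... 204 characters left out ...]
012] 0.59
scene guard_hinge [0.5617, 0.0218, 0.0988] 0.55
scene toggle_tip [0.7582, -0.0978, -0.0033] 0.66
scene toggle_tip [0.4762, 0.2163, 0.1433] 0.6
scene toggle_tip [0.3486, -0.319, -0.0024] 0.34
scene bundle0 [0.4484, -0.2148, 0.0014] 0.87
scene bundle0 [0.4802, -0.3934, 0.0054] 0.69
scene bundle0 [0.3372, 0.0884, 0.0021] 0.68
scene bundle0 [0.3468, -0.0914, 0.001] 0.59
scene bundle0 [0.6065, -0.2323, -0.0025] 0.56
scene stapler [0.3496, -0.3198, 0.0004] 0.77
scene tape [0.3995, 0.5072, -0.0029] 0.77
scene pen_pot [0.7573, -0.0963, -0.0009] 0.81
scene pen_pot [0.6091, 0.0609, 0.1006] 0.18
scene rubber_stamp [0.4805, -0.5223, 0.0018] 0.81
scene ink_pad [0.3329, 0.317, -0.0033] 0.85
1.65
```

Kraft-coloured candidates in the top view:
- Bundle at (386,256), kraft with white band and blue stripe: a target.
- Bundle at (442,248), also kraft with white band and blue stripe: a target.
- Green look-alikes at (392,208), (289,290) and (419,345), and a turquoise one at (346,287): leave these.
- Large brown boxes at the left and right: clutter.

Next I'll fit the chest pose and take close views.

```bash
cat > h.py <<'E'
from plant import r, gripper_to, inverse_kinematics, vision, models, telemetry
import numpy as np, cv2, json, os
from scipy.spatial.transform import Rotation as R
np.set_printoptions(precision=4,suppress=True)
def qd(psi):  # tool down, tool x at yaw psi
    m=R.from_euler('z',psi)*R.from_matrix(np.diag([1.,-1,-1])); q=m.as_quat(); return np.r_[q[3],q[:3]]
def best(p,psi):
    j=np.array(telemetry.current_joints()); o=[]
    for k in (0,np.pi,-np.pi):
        s=inverse_kinematics(p,qd(psi+k))
        if s is not None: o.append((np.abs(np.array(s)-j).max(),psi+k,s))
    return min(o,key=lambda a:a[0])
def go(p,psi):
    b=best(p,psi); r.move_to(p,qd(b[1])); return b[1]
def snap(n,f=None):
    c=vision.get_calibration(n); im=vision.snapshot(n)
    if f: cv2.imwrite(f"pics/{f}.png",im[:,:,::-1])
    return c,im
def Rc(c): q=c["orientation"]; return R.from_quat([q[1],q[2],q[3],q[0]]).as_matrix()
def proj(c,P):
    P=np.atleast_2d(P); p=(P-c["position"])@Rc(c)
    return np.c_[c["fx"]*p[:,0]/p[:,2]+c["cx"],c["fy"]*p[:,1]/p[:,2]+c["cy"]]
def ray(c,uv,z):
    d=Rc(c)@np.array([(uv[0]-c["cx"])/c["fx"],(uv[1]-c["cy"])/c["fy"],1]); o=c["position"]
    return o+d*(z-o[2])/d[2]
def fit(local,world):
    l=np.array(local)[:,:2];w=np.array(world)[:,:2]; lm=l.mean(0);wm=w.mean(0)
    a=l-lm;b=w-wm; yaw=np.arctan2((a[:,0]*b[:,1]-a[:,1]*b[:,0]).sum(),(a*b).sum())
    Rz=np.array([[np.cos(yaw),-np.sin(yaw)],[np.sin(yaw),np.cos(yaw)]]); t=wm-Rz@lm
    return t,yaw,w-(l@Rz.T+t)
def chest():
    return json.load(open("chest.json"))
def C(x,y,z):  # chest mm -> world
    t=chest(); c,s=np.cos(t["yaw"]),np.sin(t["yaw"]); x/=1000.;y/=1000.
    return np.array([t["x"]+c*x-s*y,t["y"]+s*x+c*y,z/1000.])
def inv(p):
    t=chest(); c,s=np.cos(t["yaw"]),np.sin(t["yaw"]); d=np.array(p[:2])-[t["x"],t["y"]]
    return np.array([c*d[0]+s*d[1],-s*d[0]+c*d[1],p[2]])*1000
E
python3 - <<'E'
from h import *
L=[(0,0),(0,0),(60,-170),(60,-170),(10,-205),(10,-205),(-80,-205),(-80,-205),(100,-240),(100,-240)]
W=[(.536,.2266),(.536,.2313),(.6108,.0647),(.6106,.0624),(.557,.021),(.5617,.0218),(.4726,.0189),(.4725,.0185),(.6511,-.0037),(.6566,-.005)]
t,y,res=fit(L,W);print(t,y);print(res*1000)
json.dump(dict(x=t[0],y=t[1],yaw=y),open("chest.json","w"))
c=vision.get_calibration("wrist"); q=telemetry.current_tool_rot(); M=R.from_quat([q[1],q[2],q[3],q[0]]).as_matrix()
print("cam in tool",(c["position"]-telemetry.current_ee_pos())@M, "axis",M.T@Rc(c))
c,im=snap("top")
s=im.copy()
for p in [(-80,-130,96),(80,-130,96),(-80,130,96),(80,130,96),(60,-170,102),(100,-240,143),(-110,-270,50),(130,-270,50),(-110,-140,50),(90,138,96),(270,-138,96)]:
    u=proj(c,C(*p))[0]; cv2.circle(s,(int(round(u[0])),int(round(u[1]))),2,(0,255,255),-1)
cv2.imwrite("pics/ov1.png",cv2.resize(s[110:280,180:350],None,fx=3.5,fy=3.5,interpolation=cv2.INTER_CUBIC)[:,:,::-1])
E
```

```text
[-29.1966 162.3437] 0.07207337295679343
[[  29732.5816 -162117.0817]
 [  29732.5816 -162112.3817]
 [ -42278.7172    2959.0114]
 [ -42278.9172    2956.7114]
 [   5017.2901   41424.9953]
 [   5021.9901   41425.7953]
 [  94699.2356   47903.8845]
 [  94699.1356   47903.4845]
 [ -87175.3401   69828.4405]
 [ -87169.8401   69827.1405]]
cam in tool [-0.0001 -0.0851 -0.1539] axis [[ 1.      0.0003  0.0019]
 [-0.0008  0.9573  0.2891]
 [-0.0017 -0.2891  0.9573]]
```

View pics/ov1.png

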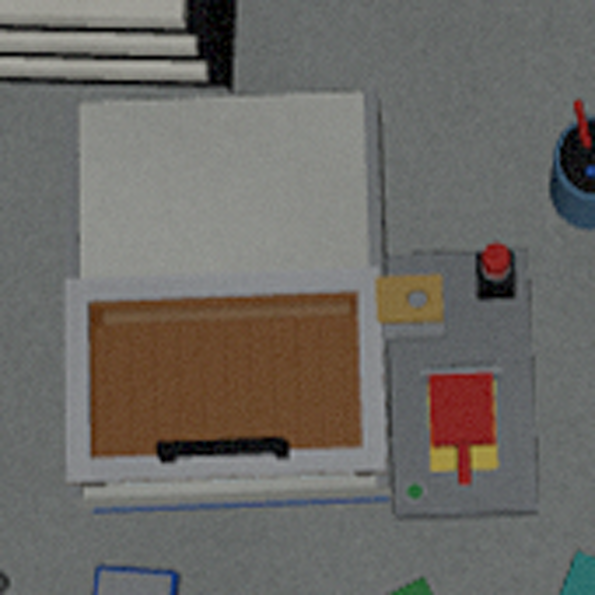

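```bash
python3 - <<'E'
from h import *
L=np.array([(0,0),(0,0),(60,-170),(60,-170),(10,-205),(10,-205),(-80,-205),(-80,-205),(100,-240),(100,-240)])/1000
W=[(.536,.2266),(.536,.2313),(.6108,.0647),(.6106,.0624),(.557,.021),(.5617,.0218),(.4726,.0189),(.4725,.0185),(.6511,-.0037),(.6566,-.005)]
t,y,res=fit(L,W);print(t,y);print(res*1000)
json.dump(dict(x=t[0],y=t[1],yaw=y),open("chest.json","w"))
print(go(C(-20,-120,330),y+np.pi/2))
c,im=snap("wrist","w1")
s=im.copy()
for p in [(-80,-130,96),(80,-130,96),(60,-170,102),(100,-240,90),(100,-240,143),(-110,-270,50),(130,-270,50),(-80,-205,97),(10,-205,97),(-80,80,96)]:
    u=proj(c,C(*p))[0]; cv2.circle(s,(int(round(u[0])),int(round(u[1]))),2,(0,255,255),-1)
cv2.imwrite("pics/ov2.png",s[:,:,::-1])
for th in ["chest","lid_handle","lid_eye","frame_eye","pin","guard_tab","guard_hinge"]:
    for d in models.mark_of(th,"wrist"): print(th,d["at"],inv(d["at"]),round(d["score"],2))
E
```

```text
[0.5367 0.2279] 0.07207337295679347
[[-0.7269 -1.328 ]
 [-0.7269  3.372 ]
 [ 1.987   2.01  ]
 [ 1.787  -0.29  ]
 [-4.4632 -3.1804]
 [ 0.2368 -2.3804]
 [ 0.9031  1.2006]
 [ 0.8031  0.8006]
 [-2.65    0.5478]
 [ 2.85   -0.7522]]
1.64286969975169
chest [0.5358, 0.2263, -0.0016] [-1.0418 -1.5571 -1.6   ] 0.92
lid_handle [0.4787, 0.2313, 0.1409] [-57.6335   7.5418 140.9   ] 0.62
lid_eye [0.6209, 0.0665, 0.1144] [  72.33   -167.0703  114.4   ] 0.6
frame_eye [0.6099, 0.0623, 0.0991] [  61.0561 -170.4673   99.1   ] 0.68
guard_tab [0.4698, 0.017, 0.0955] [ -81.9423 -205.561    95.5   ] 0.82
guard_tab [0.7553, -0.096, 0.0022] [ 194.6792 -338.8267    2.2   ] 0.51
guard_hinge [0.5576, 0.0256, 0.0966] [   6.249  -203.3058   96.6   ] 0.85
```

View pics/ov2.png

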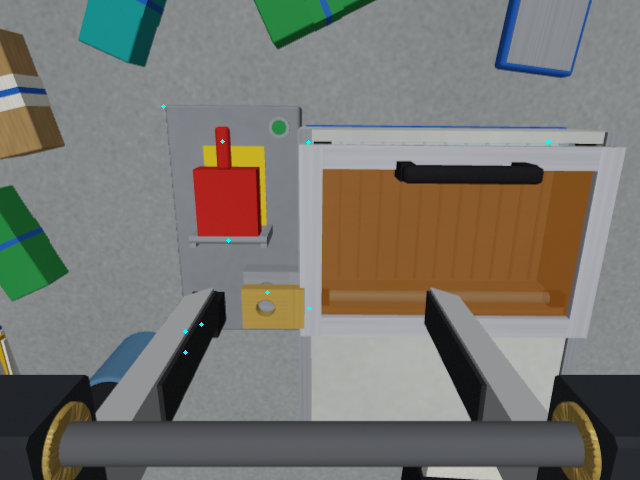

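The overlay on the wrist view fits: deck corner at (166,106), guard tab at (222,142), brass knuckle hole at (266,307), handle at (470,174). The lid is about 12 mm open. Next: pinch the handle and open the lid.

```bash
python3 - <<'E'
from h import *
y=chest()["yaw"]
c=vision.get_calibration("wrist")
for uv,z in [((470,174),.141),((266,307),.116),((166,106),.05),((300,106),.05),((397,172),.141),((543,175),.141)]: print(uv,inv(ray(c,uv,z)))
hx=-57.6
psi=go(C(hx,0,230),y); print(psi)
gripper_to(0.06,20)
print(r.move_l(C(hx,0,148),vel=0.12,guard=8))
gripper_to(0.0,25); print(telemetry.current_opening(), inv(telemetry.current_ee_pos()), telemetry.current_wrist_force())
E
```

```text
(470, 174) [-57.8001  -1.4001 141.    ]
(266, 307) [  69.3622 -170.3702  116.    ]
(166, 106) [-109.7722 -267.5774   50.    ]
(300, 106) [-109.9528 -139.3869   50.    ]
(397, 172) [-59.3108 -59.2793 141.    ]
(543, 175) [-57.0752  56.5525 141.    ]
0.07207337295679347
False
0.01376371310190757 [-57.5896   0.0146 148.0057] [-1.0523 -0.5382  0.8033]
```

```bash
python3 - <<'E'
from h import *
p=C(60,0,148); print(r.move_l(p,vel=0.12,guard=25)); print(inv(telemetry.current_ee_pos()),telemetry.current_wrist_force())
print(r.move_l(C(102,0,148),vel=0.05,guard=12)); print(inv(telemetry.current_ee_pos()),telemetry.current_wrist_force(),telemetry.current_opening())
snap("scene","s1");snap("wrist","w2");print(telemetry.current_t())
E
```

```text
False
[ 60.7841  -0.8262 148.06  ] [ 1.133  -4.0485  0.7841]
True
[ 95.612   -1.096  148.0569] [-1.0632  0.3032  3.6232] 0.013643501138084034
9.8583
```

View pics/s1.png

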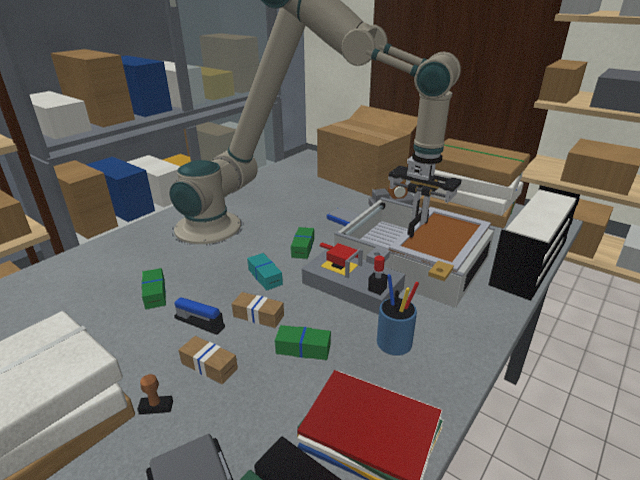

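View pics/w2.png

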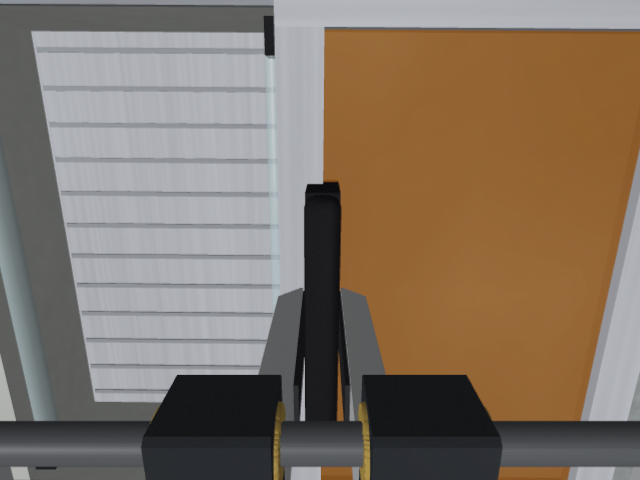

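The lid hit its stop at chest x 95.6 mm (nominal 95), so it is fully open. Next: release, then view the bundles close up.

```bash
cat >> h.py <<'E'
def look_bundle(xy,f,psi=np.pi/2):
    """view from above, return list of (center xy, yaw of length, dims) of kraft bundles near xy"""
    go(np.array([xy[0]-0.015,xy[1],0.26]),psi)   # camera on robot side, looking ahead
    c,im=snap("wrist",f)
    out=[]
    for d in models.regions_of("bundle0","wrist"):
        m=d["pixels"]; 
        if m.sum()<300: continue
        col=cv2.cvtColor(im,cv2.COLOR_RGB2HSV)[m]; kraft=((col[:,0]>5)&(col[:,0]<25)&(col[:,1]>50)).mean()
        if kraft<.35: print("skip",d["score"],m.sum(),kraft); continue
        cn=max(cv2.findContours(m.astype(np.uint8),cv2.RETR_EXTERNAL,cv2.CHAIN_APPROX_NONE)[0],key=cv2.contourArea)[:,0]
        P=np.array([ray(c,u,.042)[:2] for u in cn])*1000
        (cx,cy),(w,h),a=cv2.minAreaRect(P.astype(np.float32))
        if w<h: w,h,a=h,w,a+90
        out.append((np.array([cx,cy])/1000,np.radians(a),(w,h),d["score"],kraft)); print(out[-1])
    for d in models.mark_of("bundle0","wrist"): print("mark",d["at"],d["score"])
    return out
E
python3 - <<'E'
from h import *
gripper_to(0.05); p=np.array(telemetry.current_ee_pos()); r.move_l(p+[0,0,.12],vel=.25)
look_bundle((.448,-.217),"b1")
print(telemetry.current_t())
E
```

```text
skip 0.85 5117 0.0
skip 0.84 728 0.0
skip 0.79 4494 0.006008010680907877
skip 0.69 7216 0.0
(array([ 0.4791, -0.3865]), np.float64(0.10992596873465568), (115.63306427001953, 66.36346435546875), 0.65, np.float64(0.7183235867446394))
mark [0.174, -0.3193, 0.0077] 0.97
mark [0.4796, -0.3972, -0.0009] 0.94
mark [0.3346, 0.0873, -0.0004] 0.87
mark [0.4493, -0.2136, -0.0029] 0.8
mark [0.3508, -0.0899, -0.0027] 0.78
mark [0.6026, -0.2338, -0.0013] 0.61
13.1667
```

View pics/b1.png

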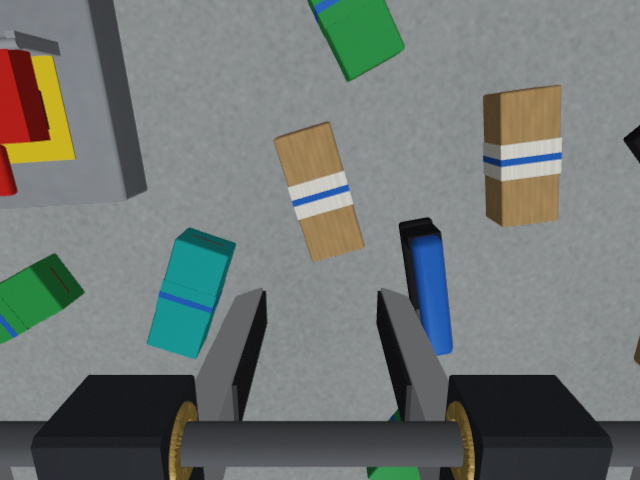

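This view shows target A (kraft, white band, blue stripe) at about (319,192) and target B at (522,155). The stapler is at (425,285), and green and turquoise look-alikes surround them. The region network missed A, so I'll segment the kraft colour myself.

```bash
cat >> h.py <<'E'
def kraft(c,im,f=None):
    hsv=cv2.cvtColor(im,cv2.COLOR_RGB2HSV)
    m=((hsv[...,0]>8)&(hsv[...,0]<24)&(hsv[...,1]>70)&(hsv[...,2]>100)).astype(np.uint8)
    m[370:]=0
    m=cv2.morphologyEx(m,cv2.MORPH_OPEN,np.ones((3,3)))
    m=cv2.morphologyEx(cv2.copyMakeBorder(m,60,60,60,60,cv2.BORDER_CONSTANT),cv2.MORPH_CLOSE,cv2.getStructuringElement(cv2.MORPH_ELLIPSE,(45,45)))[60:-60,60:-60]
    out=[]; s=im.copy()
    for cn in cv2.findContours(m,cv2.RETR_EXTERNAL,cv2.CHAIN_APPROX_NONE)[0]:
        if cv2.contourArea(cn)<2500: continue
        P=np.array([ray(c,u,.042)[:2] for u in cn[:,0]])*1000
        (cx,cy),(w,h),a=cv2.minAreaRect(P.astype(np.float32))
        if w<h: w,h,a=h,w,a+90
        a=(a+90)%180-90
        out.append((np.array([cx,cy])/1000,np.radians(a),(w,h)))
        d=np.radians(a); v=np.array([np.cos(d),np.sin(d)]); n=np.array([-v[1],v[0]])
        q=[np.r_[(np.array([cx,cy])+i*57.5*v+j*25*n)/1000,.042] for i,j in((1,1),(1,-1),(-1,-1),(-1,1))]
        cv2.polylines(s,[proj(c,q).round().astype(int)],True,(255,0,255),1)
    if f: cv2.imwrite(f"pics/{f}.png",s[:,:,::-1])
    return out
E
python3 - <<'E'
from h import *
c,im=snap("wrist"); 
for o in kraft(c,im,"k1"): print(o)
E
```

```text
(array([ 0.4488, -0.215 ]), np.float64(0.2906448845141247), (114.01789093017578, 49.187835693359375))
(array([ 0.4802, -0.3926]), np.float64(0.13583198475169916), (114.24344635009766, 49.071937561035156))
```

View pics/k1.png

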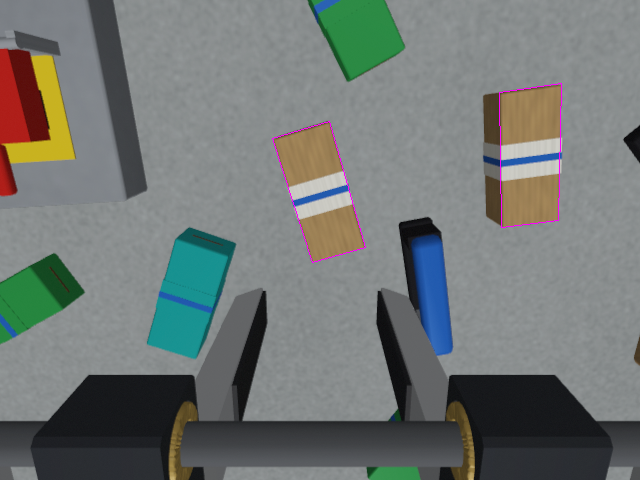

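The outlines fit both targets with the right sizes (114 x 49). Next: pick A and place it.

```bash
cat >> h.py <<'E'
def pick(xy,yaw):
    psi=go([xy[0],xy[1],.16],yaw+np.pi/2); gripper_to(.07,25)
    g=r.move_l([xy[0],xy[1],.029],vel=.12,guard=10); print("guard",g,telemetry.current_ee_pos())
    gripper_to(0.0,25); print("open",telemetry.current_opening())
    r.move_l([xy[0],xy[1],.27],vel=.25); print("open",telemetry.current_opening(),telemetry.current_wrist_force())
def place(cx,cy):
    y=chest()["yaw"]; go(C(cx,cy,270),y+np.pi/2); print("held",telemetry.current_opening())
    r.move_l(C(cx,cy,90),vel=.2); g=r.move_l(C(cx,cy,48.5),vel=.05,guard=6); print(g,inv(telemetry.current_ee_pos()),telemetry.current_wrist_force())
    gripper_to(.064); r.move_l(C(cx,cy,260),vel=.25)
E
python3 - <<'E'
from h import *
c,im=snap("wrist"); k=min(kraft(c,im),key=lambda o:abs(o[0][1]+.215)); print(k)
pick(k[0],k[1]); snap("wrist","p1"); place(0,65); snap("wrist","p2"); print(telemetry.current_t())
E
```

```text
(array([ 0.4488, -0.215 ]), np.float64(0.29029597712181066), (113.98287963867188, 49.20664978027344))
guard False [ 0.4493 -0.2153  0.0295]
open 0.04973022103467583
open 0.04979661804722778 [-0.0826 -0.1977 -2.1984]
held 0.050128536652967674
True [-0.7645 64.7714 49.3256] [ 0.2292 -0.6229  3.8485]
22.325
```

View pics/p2.png

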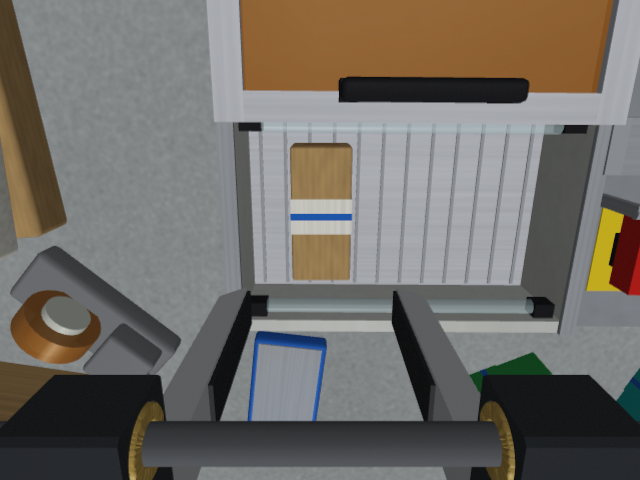

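Bundle A lies flat on the chamber floor at (321,212). Next, bundle B, checking its position again first.

```bash
python3 - <<'E'
from h import *
go([.465,-.392,.26],np.pi/2)
c,im=snap("wrist"); K=kraft(c,im,"k2")
for o in K: print(o)
print(telemetry.current_t())
E
```

```text
(array([ 0.4801, -0.3937]), np.float64(0.13583380735257017), (114.03744506835938, 49.22295379638672))
24.8167
```

View pics/k2.png

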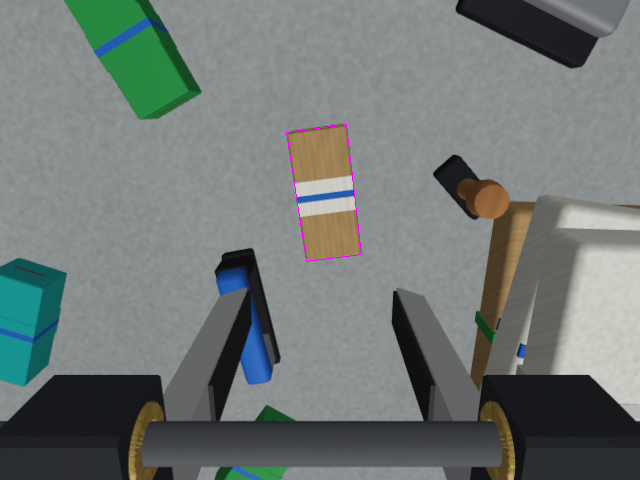

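Bundle B is at (324,193), unmoved, and the fit is good. There is a blue-striped spot at (520,350) by the box stack, which I'll check too.

```bash
python3 - <<'E'
from h import *
c,im=snap("wrist"); cv2.imwrite("pics/z1.png",cv2.resize(im[180:420,430:640],None,fx=2.5,fy=2.5,interpolation=cv2.INTER_CUBIC)[:,:,::-1])
c,im=snap("top"); cv2.imwrite("pics/z2.png",cv2.resize(im[200:360,440:640],None,fx=3.5,fy=3.5,interpolation=cv2.INTER_CUBIC)[:,:,::-1])
E
```

```text
(no output)
```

View pics/z1.png

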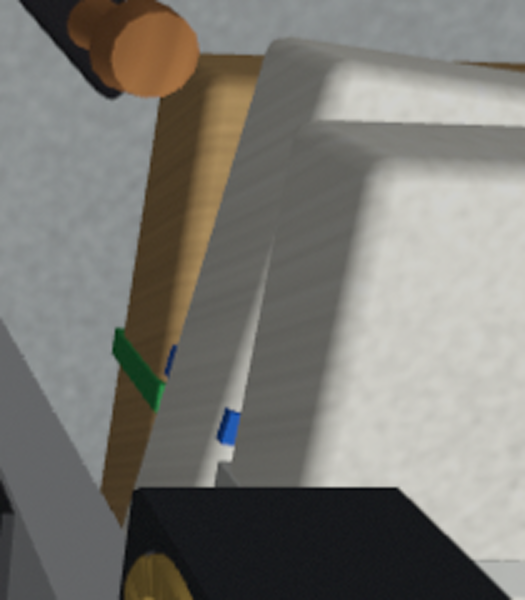

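View pics/z2.png

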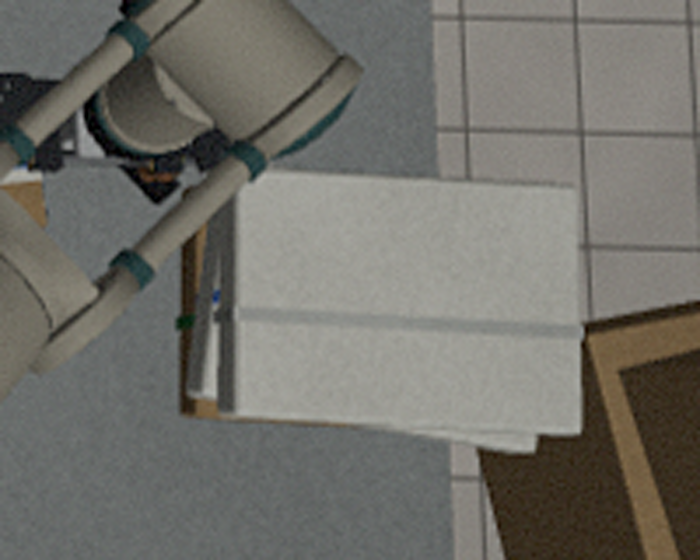

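The crops show stacked banded cardboard and white boxes with green and blue bands, so they're clutter, not a bundle. That leaves exactly two kraft bundles. Next: pick B.

```bash
python3 - <<'E'
from h import *
c,im=snap("wrist"); k=kraft(c,im)[0]; print(k)
pick(k[0],k[1]); place(0,-60); snap("wrist","p3"); print(telemetry.current_t())
E
```

```text
(array([ 0.4801, -0.3937]), np.float64(0.13578800930419924), (114.02642059326172, 49.199951171875))
guard False [ 0.4806 -0.3942  0.0298]
open 0.04958016565050193
open 0.04954721928057755 [-0.5351  0.4073 -3.151 ]
held 0.04986168689230438
True [ -0.8032 -60.0467  49.3795] [0.2715 0.1275 3.2946]
33.9417
```

View pics/p3.png

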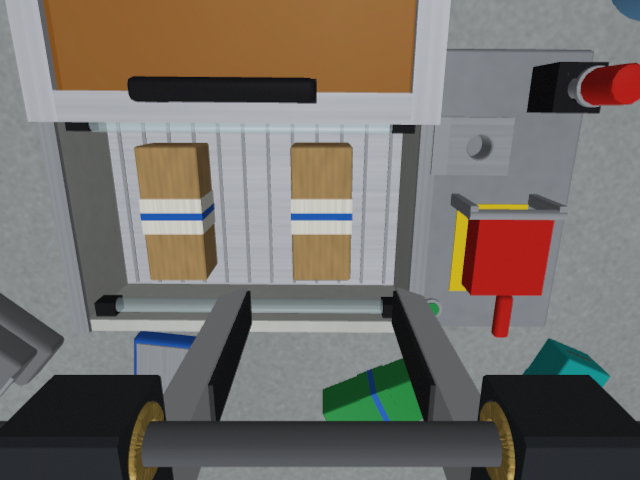

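Both bundles lie flat and apart, at (178,212) and (321,212). The frame knuckle hole shows at (480,146) and the pin at (610,85). I'll take a closer view of the console to refine the chest pose.

```bash
python3 - <<'E'
from h import *
y=chest()["yaw"]
gripper_to(.094); print(go(C(60,-205,240),y+np.pi/2))
c,im=snap("wrist","w4")
s=im.copy()
for p in [(60,-170,102),(100,-240,90),(100,-240,143),(130,-270,50),(130,-140,50),(40,-192,102),(80,-192,102),(83,-257,90),(83,-223,90),(10,-205,97)]:
    u=proj(c,C(*p))[0]; cv2.circle(s,(int(round(u[0])),int(round(u[1]))),1,(0,255,255),-1); print(p,u)
cv2.imwrite("pics/ov4.png",s[:,:,::-1])
for th in ["frame_eye","pin","guard_hinge"]:
    for d in models.mark_of(th,"wrist"): print(th,d["at"],inv(d["at"]),round(d["score"],2))
E
```

```text
4.784462353341484
(60, -170, 102) [273.568 236.52 ]
(100, -240, 90) [373.2686 177.1629]
(100, -240, 143) [383.37   190.4547]
(130, -270, 50) [407.8084 130.6085]
(130, -140, 50) [239.1557 130.545 ]
(40, -192, 102) [305.1588 263.3776]
(80, -192, 102) [304.5409 208.6903]
(83, -257, 90) [396.267  201.0202]
(83, -223, 90) [348.6044 200.9767]
(10, -205, 97) [323.2386 298.9751]
frame_eye [0.6118, 0.0615, 0.1032] [  62.8935 -171.402   103.2   ] 0.55
pin [0.6554, -0.0069, 0.0468] [ 101.4548 -242.7641   46.8   ] 0.58
guard_hinge [0.5562, 0.0258, 0.0988] [   4.8671 -203.0055   98.8   ] 0.63
```

View pics/ov4.png

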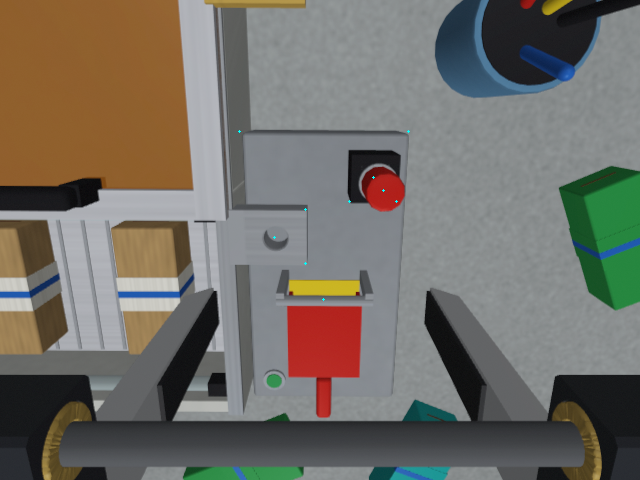

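```bash
python3 - <<'E'
from h import *
y=chest()["yaw"]
print(go(C(95.6,0,240),y)); gripper_to(.05,25)
print(r.move_l(C(95.6,0,148),vel=.15,guard=8)); gripper_to(0,30); print(telemetry.current_opening(),telemetry.current_wrist_force())
print(r.move_l(C(-62,0,148),vel=.12,guard=25),inv(telemetry.current_ee_pos()),telemetry.current_wrist_force())
print(r.move_l(C(-82,0,148),vel=.03,guard=12)); e=inv(telemetry.current_ee_pos()); print(e,telemetry.current_wrist_force(),telemetry.current_opening())
E
```

```text
0.07207337295679347
False
0.01384997472408063 [-0.5086 -0.6723  1.1443]
False [-62.771    1.1062 148.1916] [-0.7578  4.3171  2.2362]
True
[-75.4738   1.2687 148.2024] [1.0214 0.3152 2.5327] 0.01393773716745776
```

The stops are 171.1 mm apart, as they should be, so shut is at TCP x −69.47 in my frame. The y drift along the track implies the yaw is about 0.007 less, so I'll update the pose. Next: back the lid off 6 mm and verify the alignment.

```bash
python3 - <<'E'
from h import *
t=chest(); print(t)
y0=t["yaw"]; u=np.array([np.cos(.066),np.sin(.066),0])
p=np.array(telemetry.current_ee_pos())
r.move_l(p+u*.006,vel=.02); r.hold(.3)
q=np.array(telemetry.current_ee_pos()); print((q-p)@u*1000, telemetry.current_wrist_force())
e=.006-(q-p)@u
r.move_l(p+u*(.006+e),vel=.01); r.hold(.4); q=np.array(telemetry.current_ee_pos()); print((q-p)@u*1000, telemetry.current_wrist_force())
t["x"]+=.00055; t["y"]-=.0006; t["yaw"]=.066; json.dump(t,open("chest.json","w"))
print("handle",inv(q))
gripper_to(.05); r.move_l(q+[0,0,.11],vel=.25)
go(C(45,-180,250),t["yaw"]+np.pi/2); c,im=snap("wrist","w5")
u=proj(c,[C(60,-170,116),C(60,-170,102),C(100,-240,143)]); print(u)
x0,y0=int(u[0][0])-60,int(u[0][1])-60
cv2.imwrite("pics/z5.png",cv2.resize(im[y0:y0+120,x0:x0+160],None,fx=5,fy=5,interpolation=cv2.INTER_CUBIC)[:,:,::-1]);print(x0,y0)
E
```

```text
{'x': 0.5367269284169162, 'y': 0.22792803169234038, 'yaw': 0.07207337295679347}
6.100109055568902 [-1.5206  0.6499  3.8496]
6.056109618147626 [0.6199 0.4714 2.8527]
handle [-69.9332   1.414  148.1933]
[[308.23   216.6304]
 [308.8521 211.991 ]
 [424.2419 162.0655]]
248 156
```

View pics/z5.png

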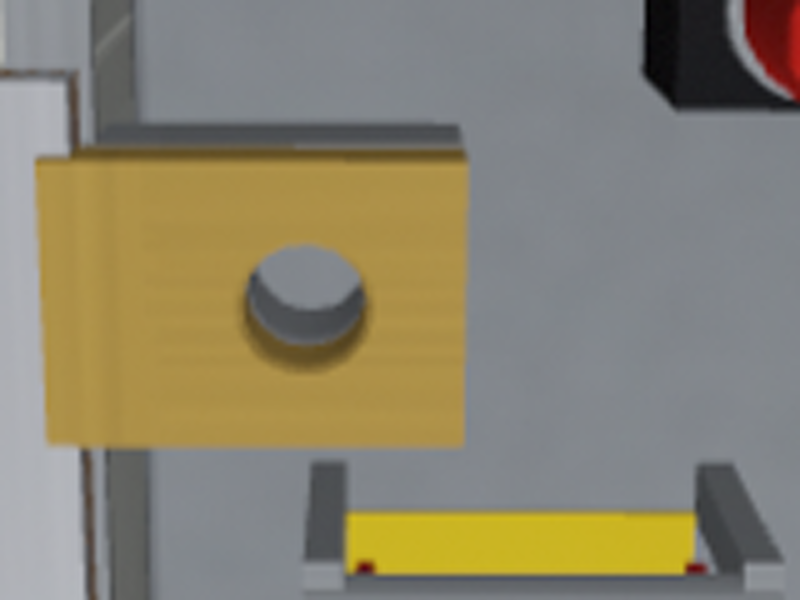

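View pics/w5.png

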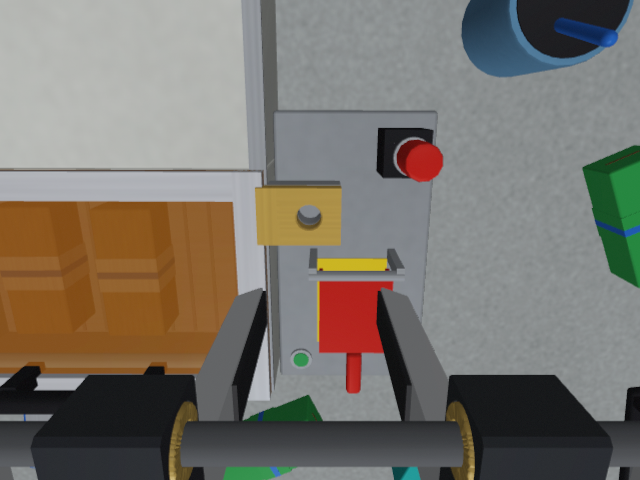

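The brass hole is at (309,217), within about 1 px of prediction, and the steel bore below lines up. Next: grip the pin.

```bash
python3 - <<'E'
from h import *
t=chest()
c,im=snap("wrist"); u=proj(c,[C(100,-240,143)])[0]
hsv=cv2.cvtColor(im,cv2.COLOR_RGB2HSV); m=(((hsv[...,0]<6)|(hsv[...,0]>174))&(hsv[...,1]>180)).astype(np.uint8); m[200:]=0
ys,xs=np.nonzero(m); print("red",xs.mean(),ys.mean(),"top pts",inv(ray(c,(xs.mean(),ys.mean()),.135)))
print(go(C(100,-240,235),t["yaw"]+np.pi/2)); gripper_to(.05,15)
c,im=snap("wrist","w6")
print(r.move_l(C(100,-240,137),vel=.1,guard=6),inv(telemetry.current_ee_pos()))
f0=np.array(telemetry.current_wrist_force()); gripper_to(0,15); r.hold(.2); print(telemetry.current_opening(),f0,telemetry.current_wrist_force(),telemetry.current_torque())
snap("wrist","w7");snap("scene","s7")
E
```

```text
red 419.60435699226986 160.05832747716093 top pts [ 100.4508 -238.7963  135.    ]
4.7783889803846895
False [ 100.5758 -240.1315  137.7742]
0.02360409191040319 [ 0.1808 -0.3584  0.0326] [ 0.1253 -0.0513  1.8673] [ 0.0151  0.1911 -0.0155]
```

View pics/w6.png

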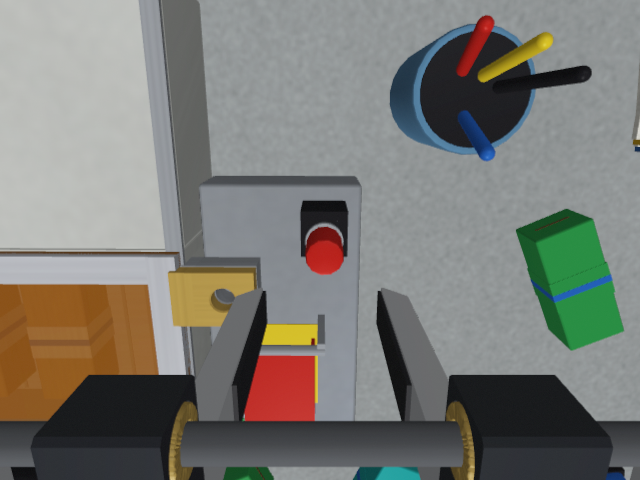

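View pics/w7.png

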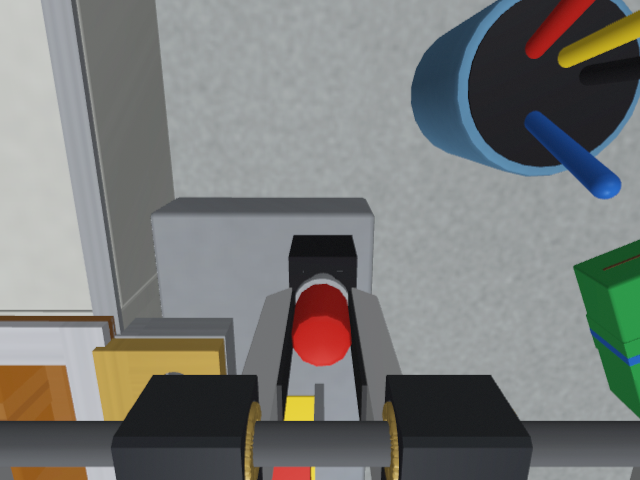

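```bash
python3 - <<'E'
from h import *
gripper_to(0,30)
p=np.array(telemetry.current_ee_pos()); print(inv(p))
print(r.move_l(p+[0,0,.085],vel=.08,guard=15), telemetry.current_opening(),telemetry.current_wrist_force())
r.move_l(C(60,-170,225),vel=.12); r.hold(.2); print(inv(telemetry.current_ee_pos()))
r.move_l(C(60,-170,212),vel=.05); r.hold(.2)
print(inv(telemetry.current_ee_pos()))
c,im=snap("wrist","w8"); snap("scene","s8"); print(telemetry.current_t())
s=cv2.imread("pics/s8.png"); cv2.imwrite("pics/s8z.png",cv2.resize(s[190:320,300:440],None,fx=4,fy=4,interpolation=cv2.INTER_CUBIC))
E
```

```text
[ 100.1504 -240.0337  137.2179]
False 0.023507470492029673 [-0.6314 -0.2963 -1.6723]
[  60.3529 -170.6764  224.8058]
[  60.16   -170.0077  212.2194]
50.6167
```

View pics/w8.png

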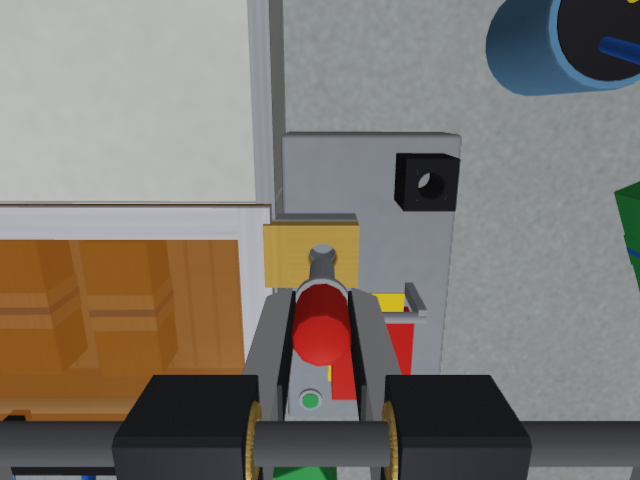

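View pics/s8z.png

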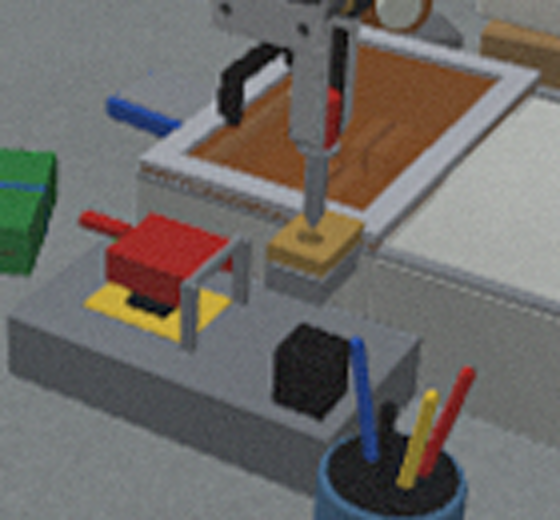

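The pin hangs straight with its tip over the hole. Next: a guarded descent.

```bash
python3 - <<'E'
from h import *
for z,v in [(190,.04),(170,.03),(154,.03)]:
    g=r.move_l(C(60,-170,z),vel=v,guard=8); print(z,g,inv(telemetry.current_ee_pos()),telemetry.current_wrist_force(),telemetry.current_opening())
    if g: break
E
```

```text
190 False [  60.0748 -170.0102  189.9588] [-0.5438 -0.2098 -1.0782] 0.023206764812076234
170 False [  60.1103 -169.9956  170.0728] [ 0.9516 -0.2458 -1.3589] 0.023308932282588464
154 False [  60.0413 -170.0171  153.9375] [-0.6477 -0.6304 -1.1887] 0.023638463312105493
```

```bash
python3 - <<'E'
from h import *
g=r.move_l(C(60,-170,145),vel=.015,guard=8); r.hold(.2); print(g,inv(telemetry.current_ee_pos()),telemetry.current_wrist_force(),telemetry.current_opening())
gripper_to(.05); r.hold(.2)
p=np.array(telemetry.current_ee_pos()); r.move_l(p+[0,0,.1],vel=.2)
# look back
t=chest(); go(C(40,-160,240),t["yaw"]+np.pi/2)
c,im=snap("wrist","w9"); snap("scene","s9")
s=cv2.imread("pics/s9.png"); cv2.imwrite("pics/s9z.png",cv2.resize(s[190:320,300:440],None,fx=4,fy=4,interpolation=cv2.INTER_CUBIC))
print(proj(c,[C(60,-170,154),C(60,-170,116)]))
for d in models.mark_of("pin","scene"): print(inv(d["at"]),d["score"])
E
```

```text
True [  60.2281 -169.9984  148.2591] [ 0.1821 -0.1395  5.4321] 0.02345680183084529
[[340.2126 226.4249]
 [337.9025 211.3222]]
```

View pics/w9.png

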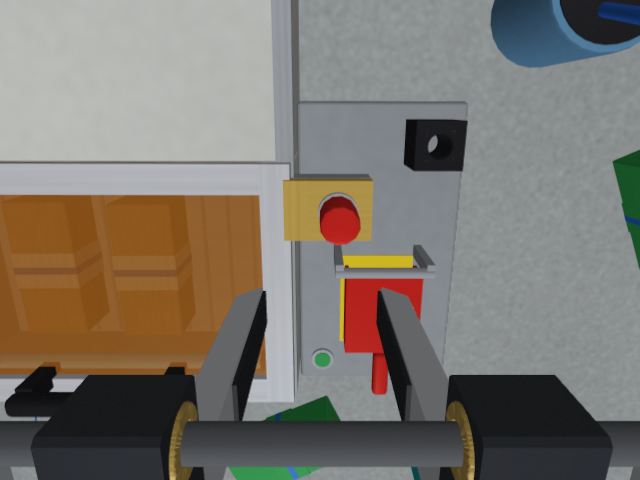

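View pics/s9z.png

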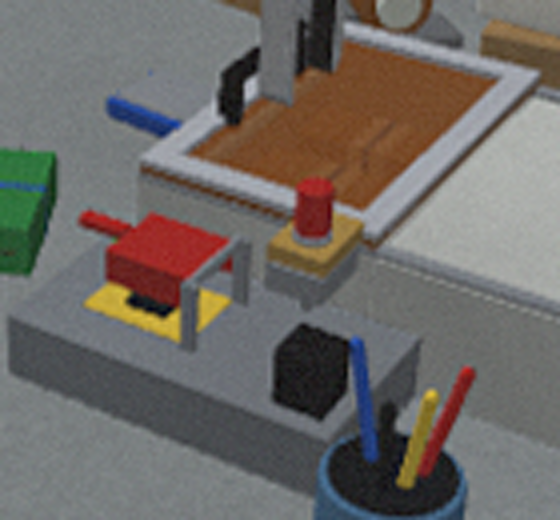

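The pin is fully home: contact was at TCP z 148.26 against an expected 148.2, and the pictures show the collar resting on the brass plate. Next, the guard tab, near (379,375) in the wrist view.

```bash
cat >> h.py <<'E'
RG=92
def tabpt(th,rg=RG,dz=6): return C(10-rg*np.cos(th),-205,97+rg*np.sin(th)+dz)
E
python3 - <<'E'
from h import *
t=chest(); c=vision.get_calibration("wrist")
print(inv(ray(c,(379.5,393),.102)),inv(ray(c,(374,352),.099)))
gripper_to(.04,10)
print(go(tabpt(0)+[0,0,.1],t["yaw"]+np.pi/2))
print(r.move_l(tabpt(0),vel=.1,guard=5),inv(telemetry.current_ee_pos()),telemetry.current_wrist_force())
gripper_to(0,10); r.hold(.1); print(telemetry.current_opening(),telemetry.current_wrist_force())
snap("wrist","w10"); snap("scene","s10")
E
```

```text
[ -87.1062 -205.7733  102.    ] [ -52.3745 -200.5307   99.    ]
4.7783889803846895
False [ -81.3763 -205.049   103.4545] [-0.5998  0.1858  0.014 ]
0.011830508638141139 [-1.5997 -1.7784  1.226 ]
```

View pics/w10.png

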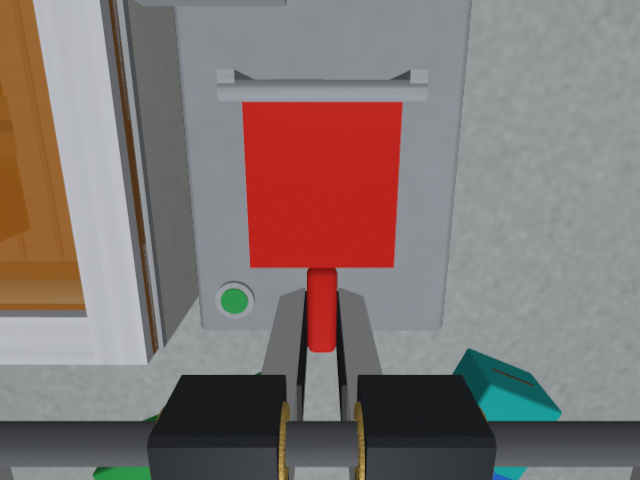

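```bash
python3 - <<'E'
from h import *
for th in np.arange(.175,1.8,.175):
    g=r.move_l(tabpt(th),vel=.06,guard=12); f=np.array(telemetry.current_wrist_force())
    print(round(th,2),g,inv(telemetry.current_ee_pos()),f,telemetry.current_opening())
    if g: break
c,im=snap("wrist","w11"); snap("scene","s11"); print(telemetry.current_t())
E
```

```text
0.18 False [ -80.5323 -205.2246  119.5315] [-0.4422 -2.3086  0.7772] 0.012003183893933454
0.35 False [ -76.2843 -205.1802  135.0523] [-0.4358 -3.1076  2.6528] 0.012049122551279143
0.52 False [ -69.2402 -205.1785  149.6812] [-0.9739 -4.7636  3.2089] 0.01201751985969842
0.7 False [ -59.6333 -205.1762  162.9089] [-1.5029 -4.7416  2.9952] 0.012163233473463363
0.88 False [ -48.4805 -205.1568  173.827 ] [-0.0645 -5.1974  2.3475] 0.011881710200244892
1.05 False [ -35.6359 -205.2029  182.7183] [ 1.008  -5.7306  1.1358] 0.011752261298465141
1.22 False [ -21.1905 -205.1951  189.3142] [-0.7936 -5.7937  0.2569] 0.011866676586431153
1.4 False [  -5.6785 -205.2048  193.355 ] [-0.0958 -4.4629  0.0026] 0.011787641783066908
1.58 False [  10.4148 -205.2344  194.7296] [ 0.1975 -5.3585 -0.0598] 0.011660307259920047
1.75 False [  26.5915 -205.2213  193.3985] [ 0.8386 -4.6185  0.0395] 0.012011137077081464
62.5
```

View pics/w11.png

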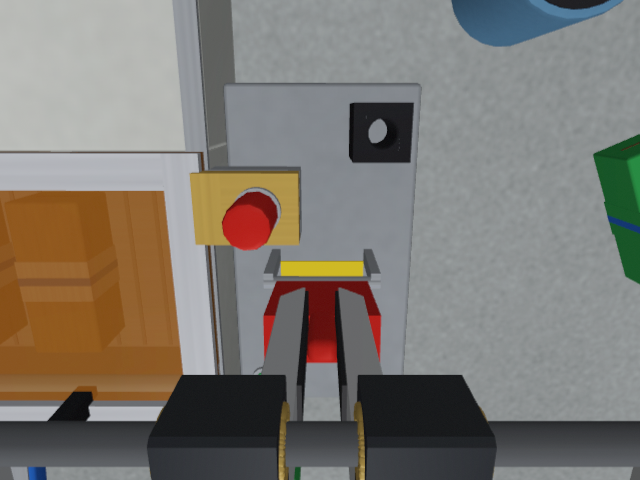

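View pics/s11.png

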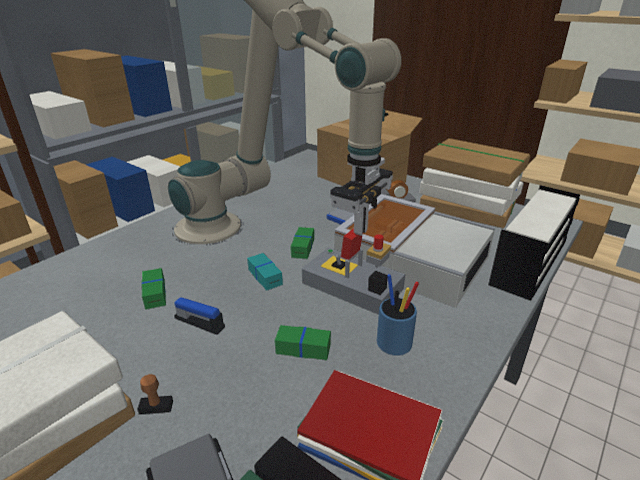

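The guard is upright at about 1.75 rad, with the switch visible below it. Next: release and turn the hand so the camera is on the robot side, then look at the toggle.

```bash
python3 - <<'E'
from h import *
t=chest()
gripper_to(.035); p=np.array(telemetry.current_ee_pos()); r.move_l(p+[0,0,.09],vel=.2)
r.move_l(C(-60,-235,285),vel=.2)
r.move_to(C(-40,-245,250),qd(t["yaw"]+np.pi/2)); gripper_to(0,20)
c,im=snap("wrist","w12")
P=[(-32,-205-9.6,84.3),(-32,-205+9.6,84.3),(-32,-205,58)]
print(proj(c,[C(*q) for q in P]))
for d in models.mark_of("toggle_tip","wrist"): print(inv(d["at"]),d["score"])
snap("scene","s12"); s=cv2.imread("pics/s12.png"); cv2.imwrite("pics/s12z.png",cv2.resize(s[190:320,300:440],None,fx=4,fy=4,interpolation=cv2.INTER_CUBIC))
for th in ["toggle_tip","guard_tab"]:
  for d in models.mark_of(th,"scene"): print(th,inv(d["at"]),d["score"])
E
```

```text
[[359.9759 237.6099]
 [384.896  237.6171]
 [368.7851 228.731 ]]
[ -30.4552 -215.4886   79.7   ] 0.49
toggle_tip [ -28.6872 -212.9998   87.4   ] 0.45
guard_tab [  19.9074 -205.5886  186.7   ] 0.56
```

View pics/w12.png

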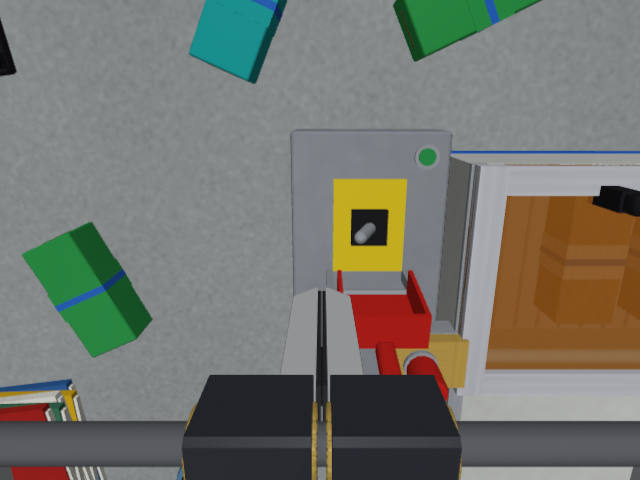

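View pics/s12z.png

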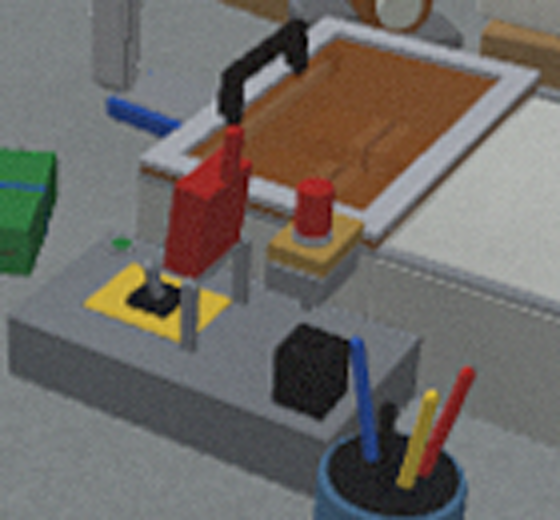

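The lever tip at (361,237) matches the off position, leaning right. Next: push it left with the closed fingers.

```bash
python3 - <<'E'
from h import *
t=chest()
print(r.move_l(C(-38,-246,98),vel=.15,guard=5),inv(telemetry.current_ee_pos()))
print(r.move_l(C(-38,-207,98),vel=.03,guard=8)); print(inv(telemetry.current_ee_pos()),telemetry.current_wrist_force())
snap("wrist","w13")
r.move_l(C(-38,-240,98),vel=.1); r.move_l(C(-40,-245,250),vel=.25)
c,im=snap("wrist","w14"); print(proj(c,[C(-32,-205-9.6,84.3),C(-32,-205+9.6,84.3)]),telemetry.current_t())
cv2.imwrite("pics/w14z.png",cv2.resize(im[120:330,280:500],None,fx=3,fy=2.8,interpolation=cv2.INTER_CUBIC)[:,:,::-1])
E
```

```text
False [ -37.306  -246.1612   98.7361]
True
[ -37.7058 -213.3358   97.9891] [ 0.4168 -2.5095  1.7744]
[[360.105  239.661 ]
 [385.0981 239.7559]] 71.3667
```

View pics/w14z.png

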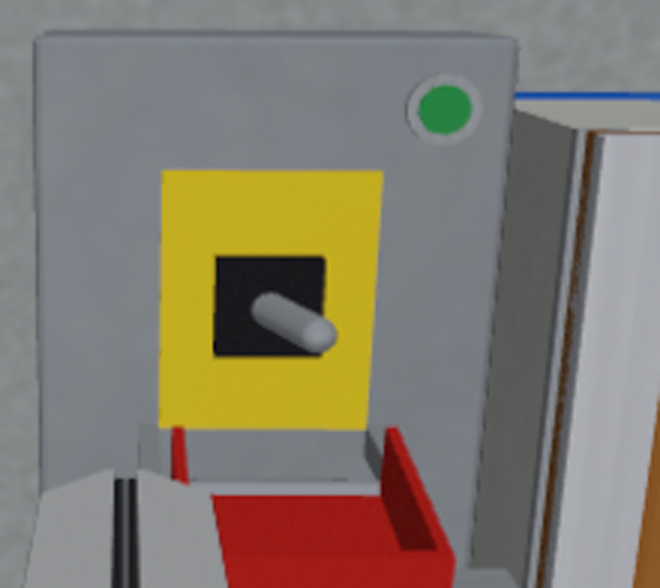

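The lever tip is now at (386,239), matching the predicted on position (385,240). Next: regrip the tab and lower the guard.

```bash
python3 - <<'E'
from h import *
t=chest()
r.move_l(C(-40,-245,300),vel=.25); gripper_to(.04,10)
p=tabpt(1.75); r.move_l(p+[0,0,.085],vel=.2)
print(r.move_l(p,vel=.08,guard=5),inv(telemetry.current_ee_pos()))
gripper_to(0,10); r.hold(.1); print(telemetry.current_opening(),telemetry.current_wrist_force())
for th in np.r_[np.arange(1.575,.1,-.175),0]:
    g=r.move_l(tabpt(th),vel=.06,guard=12); f=np.array(telemetry.current_wrist_force())
    print(round(th,2),g,inv(telemetry.current_ee_pos()),f,telemetry.current_opening())
    if g: break
c,im=snap("wrist","w15"); snap("scene","s15"); print(telemetry.current_t())
E
```

```text
False [  26.8117 -205.0446  194.1012]
0.011763998666480743 [ 0.1732 -1.2304  0.8293]
1.58 False [   8.9454 -205.2196  194.7691] [-1.8449 -2.4187 -1.048 ] 0.011705936793378505
1.4 False [  -6.7008 -205.1642  193.3492] [ 0.2237 -3.2846 -2.8592] 0.011937794306243922
1.22 False [ -22.0869 -205.1459  189.3458] [ 1.4686 -4.1343 -1.8747] 0.011947462184680421
1.05 False [ -36.7451 -205.1207  182.4488] [ 1.1281 -3.9178 -1.7755] 0.011972583768114544
0.87 False [ -49.7272 -205.1217  173.0296] [ 1.5921 -3.58   -3.1252] 0.011486255781796025
0.7 False [ -60.8649 -205.1064  161.4962] [ 2.8493 -3.6085 -2.7764] 0.011911651111132869
0.52 False [ -70.0793 -205.0618  148.0905] [ 3.4094 -3.8388 -1.9712] 0.012266443812476057
0.35 False [ -76.8642 -205.0656  133.2934] [ 2.9527 -4.8859 -1.1772] 0.012012262385898554
0.17 False [ -80.9478 -205.0736  117.6115] [ 2.6397 -4.6322  0.4723] 0.011789205808740207
0.0 True [ -82.1736 -205.2542  103.0902] [ 0.8566 -0.088   1.8818] 0.011680930222162978
79.0667
```

View pics/w15.png

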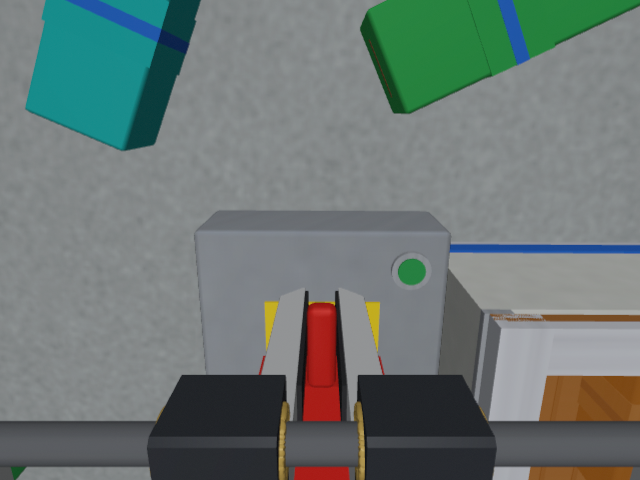

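```bash
python3 - <<'E'
from h import *
t=chest()
gripper_to(.035); p=np.array(telemetry.current_ee_pos()); r.move_l(p+[0,0,.05],vel=.15); gripper_to(0,20)
g=r.move_l(C(-78,-205,120),vel=.04,guard=6); print(g,inv(telemetry.current_ee_pos()),"tip z",inv(telemetry.current_ee_pos())[2]-25)
r.move_l(C(-78,-205,250),vel=.25)
r.move_to(C(-60,-130,330),qd(t["yaw"]+np.pi/2))
c,im=snap("wrist","w16")
go([.25,-.1,.35],np.pi/2)
snap("scene","s16"); snap("top","t16")
s=cv2.imread("pics/s16.png"); cv2.imwrite("pics/s16z.png",cv2.resize(s[170:320,290:500],None,fx=3.5,fy=3.5,interpolation=cv2.INTER_CUBIC))
for th in ["guard_tab","lid_handle","lid_eye","pin"]:
  for d in models.mark_of(th,"scene")+models.mark_of(th,"top"): print(th,inv(d["at"]),d["score"])
print(telemetry.current_t())
E
```

```text
True [ -78.7462 -205.3482  126.8832] tip z 101.88319125859648
guard_tab [ -81.0029 -203.9297   96.4   ] 0.77
guard_tab [-198.4162  101.4789   -3.4   ] 0.29
lid_handle [-70.4323  -6.0961 144.8   ] 0.97
lid_handle [-69.2045  -1.1664 142.3   ] 0.7
lid_eye [  60.2623 -166.6653  115.6   ] 0.87
lid_eye [  58.1027 -170.5313  116.7   ] 0.73
pin [  63.1446 -170.0628  101.2   ] 0.38
pin [  61.2132 -165.9264   58.8   ] 0.51
84.3583
```

View pics/s16z.png

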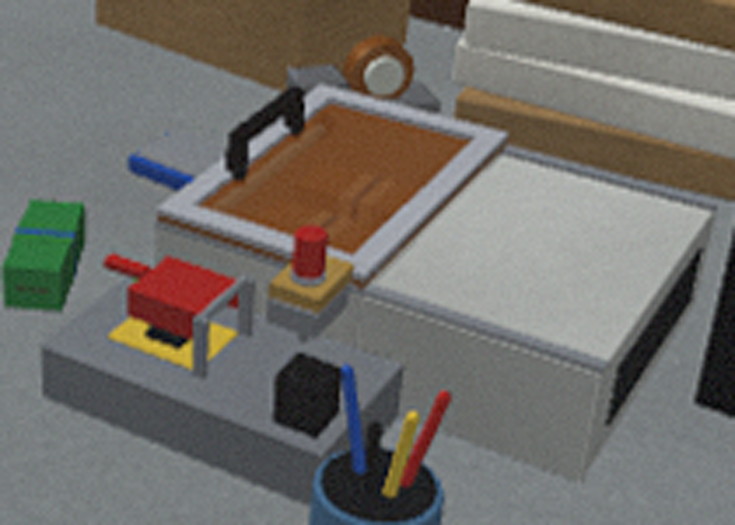

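View pics/t16.png

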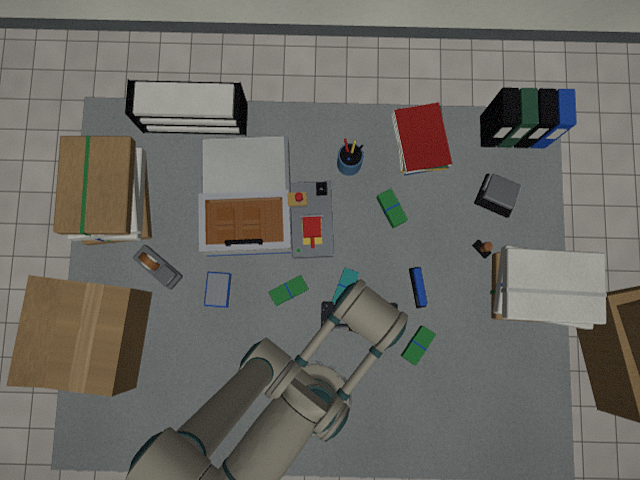

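View pics/w16.png

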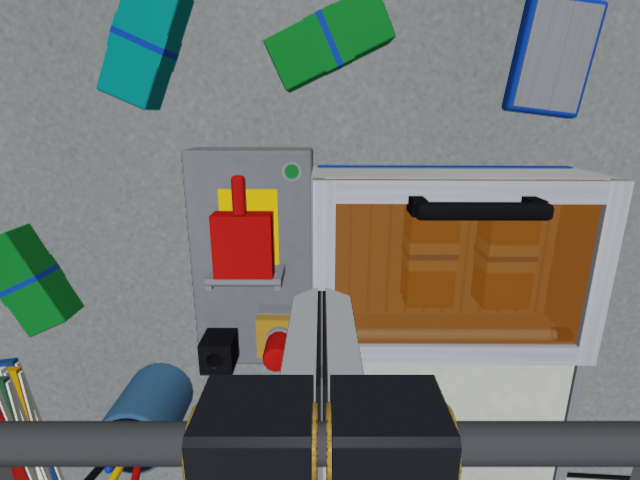

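Final pictures: the lid is shut with both bundles inside (wrist view, (432,262) and (506,262)), the pin is seated and the guard is down. The tab's top is at 101.9 mm where 102 is expected. Nothing else on the desk has moved.

```bash
python3 -c "
from h import *
r.sign_off(); print(telemetry.current_t())"
```

```text
the job is handed in; nothing more can be done
the job is handed in; nothing more can be done
```

The job is done and handed in, at about 84 s of the 210 s allowed. I opened the lid to its stop and laid both kraft bundles flat, side by side, on the chamber floor; only two were present. I then shut the lid and threaded the pin fully home. After that I lifted the guard to about 1.75 rad, flipped the switch on and lowered the guard.

**Last checks:**
- **Lid:** I closed it to the far stop, then moved it back 6 mm. The brass and steel holes lined up, and the pin went in without resistance.
- **Pin:** the collar met the lid's knuckle at 148.26 mm tool height, against 148.2 expected.
- **Switch:** before I lowered the guard, the lever tip was within about 1 px of its predicted on position. It can't be seen now that the guard is down.
- **Guard:** a light press found the top of the tab at 101.9 mm, where 102 means fully down.
- **Other things on the desk:** the look-alikes and bystanders are where they started, judged by eye from the before and after pictures. The arm partly hid the turquoise look-alike in the last overhead picture, but the wrist view taken just before showed it.

**Disagreements:** the trained networks were up to about 6 mm off on some points, and the region network missed one bundle. I relied on the lid stops, contact and colour outlines instead. My first estimate of the chest's yaw was about 0.006 rad too large, and I corrected it from the lid's travel.

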